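# Put away the polishing kit and snap the specimen case shut

### The arm

A 6-joint arm with a two-finger parallel gripper is mounted at the origin on the work surface. World frame = base frame: x ahead of the robot, y to its left, z up, the work surface at z = 0. Lengths are in m, angles in rad, forces in N, time in s.
With the tool pointing down it reaches from about 0.375 to 0.9 m from the base axis. Payload 3.1 kg.
Tool frame: the origin (TCP) lies at the very end of the fingers, on their centre line; the grasp point (between the pads) lies 19 mm behind it; z points along the fingers, y is the line along which they close (so a half turn about z gives the same grasp; the last joint's range is limited). The gripper opens to 85 mm and grips with 20 to 120 N. Pads are 22 mm wide; open, the fingers measure 114 mm over their backs; the gripper's body (76 mm by 85 mm) begins 54 mm behind the grasp point. The pads swing forward as they close: fully open they stand 13 mm farther back than shut.
Start: joints at [0.991, 0.527, 1.433, -0, 1.181, -0.178], TCP at [0.244, 0.575, 0.231] pointing down, gripper open.
Joint ranges: [-3.08, 3.08], [-0.75, 2.2], [0.22, 2.44], [-1.43, 4.57], [0, 2.65], [-2.85, 2.85]. Speed limits (rad/s): [2.79, 2.79, 3.14, 3.14, 3.14, 3.14].

### API

Orientations are given as a unit quaternion [x, y, z, w].
In Python, from station import manip, vision gives the robot as it stands.
- The arm moves only by the tool drive_tool, never from a script. Its argument "deltas" is a list that holds one entry, the list of rows, each a list of 4 numbers: the shift along the tool's x, y, z in mm, then the turn about the tool's z in rad. A call has 1 to 5 rows; each row is the pose to reach, as a shift and turn from the pose commanded when the call began, along the tool's axes at that moment; what a row does not reach only later rows make up. A row lasts 1/12 s, in which the tool goes at most 41.7 mm and 7.16 degrees, less where a joint would pass 70% of its speed; a pose out of reach is approached as far as the arm can. A call with a gripper value outside its range is refused whole. "jaw" is the finger opening in mm, from 0 to 85.4, set as the call begins (left out, the last holds). The fingers move at their own pace and stop on an object; "force" is the grip in N (left out, the last holds). Time passes only in rows, so rows that repeat a pose let the fingers close. It gives the time, the measured TCP pose, the force, the opening and the grip force at its end, in the units of the state.
- manip.sense(): the state, without advancing time (a new reading comes with each control period).
- vision.snapshot(name): name is "scene" or "top"; returns the picture (384x512x3 uint8, red, green, blue); there is no depth.
- vision.camera_model(name): a dict with "camera_matrix" (3x3 intrinsics, pixels), "rvec" (rotation vector, rad) and "tvec" (3), from world to camera coordinates, as OpenCV has them. Camera axes: x right, y down, z forward; pixel columns grow to the right and rows downward; lengths in m; the calibration is good to about 2 mm. A picture is of the moment at which its call begins. camera_model takes no time and is no camera call.
- manip.sign_off(): hands the job in; it is judged then, once.
The state is a dict: "t": time; "q": joint angles; "qd": joint speeds; "tau": joint torques, N m; "tcp_pos": TCP position; "tool_rot": TCP orientation; "force": force on the tool from outside, world axes, zero at the start; "ft_torque": the same for the moment, N m; "finger_gap": opening from 0.0 (shut) to 1.0 (fully open); "gripper_force": force on a finger pad.
Only numpy, scipy, OpenCV 4.12 (cv2) and the standard library are available. Lean on these libraries where they do the work, as an engineer would, in place of code of your own. Each camera call takes 0.05 s, during which the arm holds its last target. There are 200 camera calls.

### The job

Sort what lies mixed on the bench: the two red specimen mounts go flat, polished face up, into the white specimen case, and the green scriber goes into the grey tool tray. Then set the blue cover on the case, press it down until both ends have snapped under their sprung orange rollers and it lies level on the rim, and keep it pressed there with a steady push of about 20 N for about a second to bed it, never slamming it or pushing with more than about 40 N. Leave the jar and the white dish where they are.

Things in the scene. Friction and masses are not known exactly. Their poses are not given: they have to be found in the camera images.
- case: white open case fixed to the bench, outside 110 (x) x 150 (y), rim 34 above the bench, walls 6, floor 6 thick. Origin under its centre, z up. Blue corner guides outside the walls reach 64 above the bench (flared outwards above 50); between them the cover has 1.3 play each way along y and 2.5 along x. Sprung roller catch at the middle of each short (y) end
- roller_a (a point): rest position of the centre of the orange roller (11 dia, axis along x) of the catch at the case's +y end, 44.5 above the bench; it overhangs the cover's edge by 2. Grey housing behind it out to 93 from the case's middle, 50 high. A cover merely laid on rests on the rollers, underside about 49 above the bench
- roller_b (a point): the same at the -y end. Each end of the cover needs a push of up to about 12 N to snap past its roller down onto the rim, where the roller holds it. One end may snap and the other not
- tray: grey open tool tray fixed to the bench, outside 120 (x) x 180 (y) x 28 high, walls and floor 5. Origin under its centre
- cover: blue flat cover plate 110 (x) x 150 (y) x 5 thick, about 180 g, fits the case either way round. Origin at the centre of its underside, z up. White bar handle on its middle: 14 wide (x) x 56 long (y), from 5 to 31 above the underside. Orange dots on its top at y = +-52 mark where to press the ends
- cover_end_a (a point): point on the cover's underside at its +y end (y = +70 from its origin); 34 above the bench when that end is home, about 49 when it rests on the roller
- cover_end_b (a point): the same at the cover's -y end (y = -70)
- mount_steel: specimen mount: red resin disc, 32 dia x 22 high, 45 g, with a silver spot (polished specimen, 17 dia) in its upper face. Origin at the centre of its underside, z up towards the polished face
- mount_brass: specimen mount: red resin disc, 32 dia x 22 high, 45 g, with a golden spot (polished specimen, 17 dia) in its upper face. Origin at the centre of its underside, z up towards the polished face
- scriber: scriber, green square handle 12 x 12 from x = -57 to +17, then a steel rod 6 dia to the tip at x = +62, 35 g. Origin on the bench, at its underside; centre of mass near x = -15
- jar: small closed jar, 52 dia x 65 tall, black cap; origin under its centre. Bystander: leave alone
- dish: white ceramic bowl, 72 across, 32 high; origin under its centre. Bystander: leave alone
Mind the look-alikes: they are no part of the job. Leave any pink or yellow look-alike of the scriber alone.

How it is judged:
By the outcome, as a careful person would: the job done as asked, in the order asked, and still so for the second after the job is handed in, with the robot touching nothing.
It also fails if it takes over 72 s, if anything falls off the work surface, if the arm or the gripper's body presses on something with over 40 N, if the wrist force passes 120 N, or if a joint passes its speed limit or range.

## Working session

There is one attempt and no reset: what is moved stays moved. The work goes in short steps, Python scripts to look and compute and a tool call to move; the robot and the scene stay as the last step left them, time stands still between calls to the robot, and variables do not carry over. Pictures are saved under pics/ and viewed, at most 10 in all, crops included, and the job is handed in when it is done.

Besides the shell and the picture viewer there is one more tool, called after "Call:" as a command line: name --argument value ..., lists and objects as JSON in quotes. drive_tool: Moves the arm, as the interface text tells. Its arguments: {"type":"object","properties":{"deltas":{"type":"array"},"jaw":{"type":"number"},"force":{"type":"number"}},"required":["deltas"]}

```bash
ls; mkdir -p pics; python3 - <<'E'
from station import manip, vision
import cv2,numpy as np
s=manip.sense();print({k:np.round(v,3).tolist() for k,v in s.items()})
for n in("scene","top"):
    im=vision.snapshot(n);np.save(f"pics/{n}0.npy",im)
    cv2.imwrite(f"pics/{n}0.png",cv2.resize(im[:,:,::-1],(800,600),interpolation=cv2.INTER_CUBIC))
    m=vision.camera_model(n);R=cv2.Rodrigues(np.array(m["rvec"]))[0];print(n,m["camera_matrix"],R.round(3).tolist(),(-R.T@np.array(m["tvec"]).ravel()).round(3))
E
```

```text
pics
{'t': 0.0, 'q': [0.99, 0.528, 1.434, -0.0, 1.181, -0.178], 'qd': [0.002, -0.001, -0.0, -0.0, 0.0, 0.001], 'tau': [-0.001, -44.235, -17.803, -0.0, 0.008, 0.0], 'tcp_pos': [0.244, 0.575, 0.23], 'tool_rot': [0.2, 0.98, -0.001, -0.0], 'force': [-0.291, -0.654, -0.445], 'ft_torque': [0.004, 0.027, -0.006], 'gripper_force': 0.0, 'finger_gap': 1.002}
scene [[374.44765211   0.         257.81194203]
 [  0.         374.44765211 193.202371  ]
 [  0.           0.           1.        ]] [[0.851, 0.525, -0.007], [0.319, -0.528, -0.787], [-0.417, 0.667, -0.617]] [ 0.976 -0.657  0.651]
top [[393.47280175   0.         258.98903039]
 [  0.         393.47280175 189.45990288]
 [  0.           0.           1.        ]] [[-0.029, -1.0, -0.007], [-0.982, 0.029, -0.185], [0.185, 0.002, -0.983]] [ 0.398 -0.011  1.008]
```

View pics/top0.png

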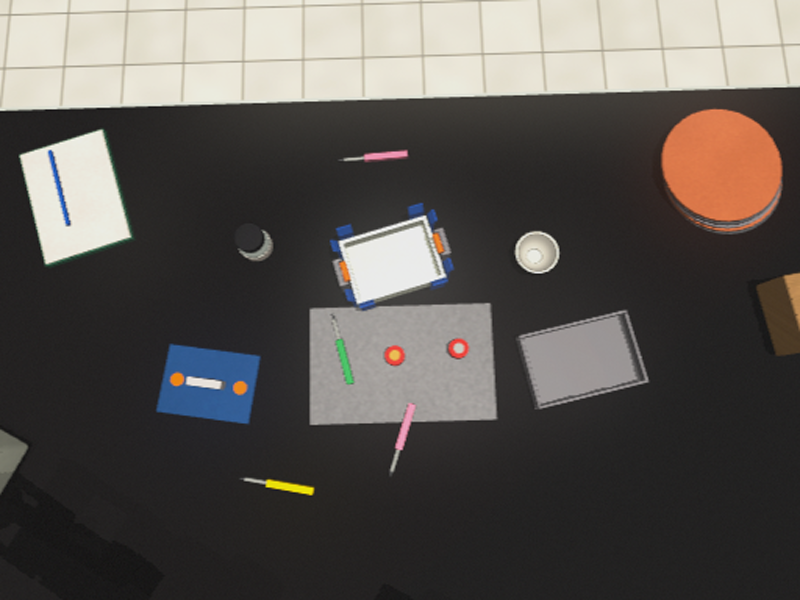

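View pics/scene0.png

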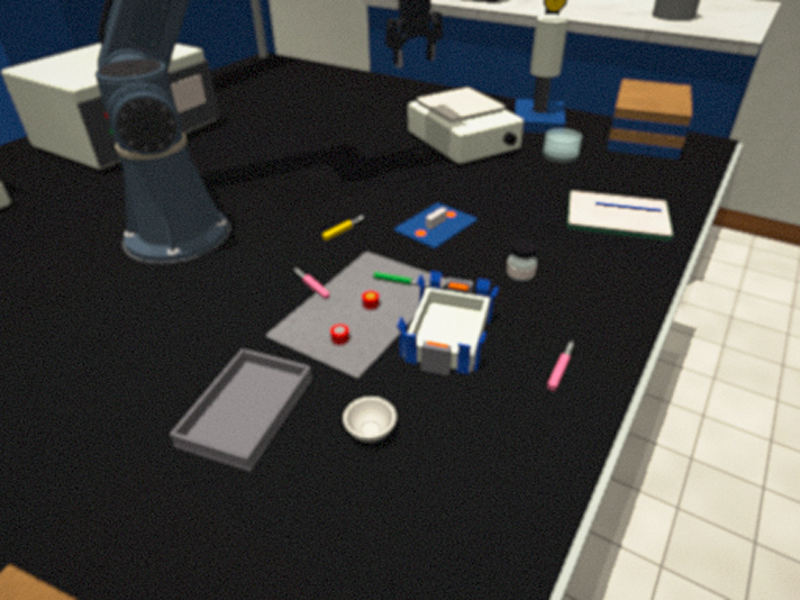

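```bash
cat > h.py <<'E'
import cv2,numpy as np
from station import manip,vision
def cam(n):
    m=vision.camera_model(n);return np.array(m["camera_matrix"]),np.array(m["rvec"],float).reshape(3,1),np.array(m["tvec"],float).reshape(3,1)
def ray(n,uv,z):
    K,r,t=cam(n);R=cv2.Rodrigues(r)[0];uv=np.atleast_2d(np.asarray(uv,float))
    d=(np.linalg.inv(K)@np.c_[uv,np.ones(len(uv))].T);d=(R.T@d).T;c=(-R.T@t).ravel()
    return c+d*((z-c[2])/d[:,2])[:,None]
def proj(n,P):
    K,r,t=cam(n);return cv2.projectPoints(np.atleast_2d(np.asarray(P,float)),r,t,K,None)[0][:,0]
def mask(im,h0,h1,s=90,v=40):
    H=cv2.cvtColor(im,cv2.COLOR_RGB2HSV);return cv2.inRange(H,(h0,s,v),(h1,255,255))
def blobs(m,a=8):
    n,l,st,c=cv2.connectedComponentsWithStats(m)
    return [(c[i],st[i,4],np.argwhere(l==i)[:,::-1]) for i in range(1,n) if st[i,4]>=a]
def to_tool(target,yaw=None):
    """shift in mm along tool axes from measured TCP to world target; yaw = wanted world angle of tool y line"""
    from scipy.spatial.transform import Rotation as Ro
    s=manip.sense();R=Ro.from_quat(s["tool_rot"]).as_matrix()
    d=R.T@(np.array(target)-s["tcp_pos"])*1000
    ty=np.arctan2(R[1,1],R[0,1]);out=[d.round(1).tolist(),"ty",round(float(ty),3)]
    if yaw is not None:
        a=-(yaw-ty);a=(a+np.pi/2)%np.pi-np.pi/2;out+=["turn",round(float(a),3)]
    return out
E
python3 - <<'E'
from h import *
for n in("top","scene"):
    im=np.load(f"pics/{n}0.npy")
    for nm,h0,h1,z in(("green",45,80,.009),("orange",5,20,.05),("orange z5",5,20,.005),("red",0,4,.022),("blue",100,125,.005)):
        for c,a,p in blobs(mask(im,h0,h1,130,60)):
            if a>800 and nm!="blue":continue
            w=ray(n,c,z)[0]
            if .3<w[0]<.8 and abs(w[1])<.45:
                q=ray(n,p,z)[:,:2].astype(np.float32);r=cv2.minAreaRect(q)
                print(n,nm,c.round(1),a,w.round(4),"rect",np.round(r[0],4),np.round(r[1],4),round(r[2],1))
im=np.load("pics/top0.npy");H=cv2.cvtColor(im,cv2.COLOR_RGB2HSV)
g=cv2.inRange(H,(0,0,55),(180,70,255))
for c,a,p in blobs(g,60):
    if a<9000:
        for z in(.022,.028,.034):
            r=cv2.minAreaRect(ray("top",p,z)[:,:2].astype(np.float32));print("grey",z,c.round(1),a,np.round(r[0],4),np.round(r[1],4),round(r[2],1))
crop=im[185:285,190:330,::-1];cv2.imwrite("pics/crop1.png",cv2.resize(crop,None,fx=5,fy=5,interpolation=cv2.INTER_CUBIC))
E
```

```text
top green [220.1 231. ] 109 [0.482  0.0929 0.009 ] rect [0.4821 0.093 ] [0.0726 0.0096] 14.4
top orange [279.9 155. ] 52 [ 0.665  -0.0641  0.05  ] rect [ 0.6654 -0.0642] [0.0335 0.0096] 15.7
top orange [220.2 173.3] 50 [0.6223 0.0867 0.05  ] rect [0.6225 0.0866] [0.0325 0.0096] 15.7
top orange [252.4 227.1] 24 [0.4856 0.0098 0.05  ] rect [0.4858 0.0096] [0.0171 0.0146] 88.3
top orange [112.8 242.4] 57 [0.4584 0.3487 0.05  ] rect [0.4582 0.3484] [0.0198 0.0168] 88.3
top orange [153.3 247.7] 54 [0.443  0.2502 0.05  ] rect [0.4428 0.2504] [0.0175 0.0182] 45.0
top orange z5 [279.9 155. ] 52 [ 0.6775 -0.0666  0.005 ] rect [ 0.6779 -0.0667] [0.0351 0.0101] 15.7
top orange z5 [220.2 173.3] 50 [0.6329 0.0913 0.005 ] rect [0.6331 0.0912] [0.034 0.01 ] 15.7
top orange z5 [252.4 227.1] 24 [0.4898 0.0107 0.005 ] rect [0.49   0.0105] [0.0179 0.0153] 88.3
top orange z5 [112.8 242.4] 57 [0.4612 0.3656 0.005 ] rect [0.4611 0.3652] [0.0207 0.0176] 88.3
top orange z5 [153.3 247.7] 54 [0.4451 0.2625 0.005 ] rect [0.4449 0.2627] [0.0183 0.0191] 45.0
top red [292.9 222.6] 87 [ 0.4965 -0.0914  0.022 ] rec
[... 3801 characters left out ...]
0.6518 -0.2276] [0.0744 0.0715] 88.3
grey 0.034 [343.3 160.8] 648 [ 0.6502 -0.2263] [0.074 0.071] 88.3
grey 0.022 [372.  229.6] 3698 [ 0.4743 -0.2879] [0.1223 0.1888] 11.6
grey 0.028 [372.  229.6] 3698 [ 0.4738 -0.2862] [0.1216 0.1876] 11.6
grey 0.034 [372.  229.6] 3698 [ 0.4733 -0.2845] [0.1208 0.1865] 11.6
grey 0.022 [130.8 244.6] 148 [0.4535 0.3138] [0.0627 0.0146] 80.9
grey 0.028 [130.8 244.6] 148 [0.4532 0.3118] [0.0623 0.0145] 80.9
grey 0.034 [130.8 244.6] 148 [0.4528 0.3098] [0.0619 0.0144] 80.9
grey 0.022 [  5.8 291.9] 405 [0.3431 0.6091] [0.0952 0.0415] 5.3
grey 0.028 [  5.8 291.9] 405 [0.3435 0.6054] [0.0946 0.0413] 5.3
grey 0.034 [  5.8 291.9] 405 [0.3438 0.6016] [0.094 0.041] 5.3
```

View pics/crop1.png

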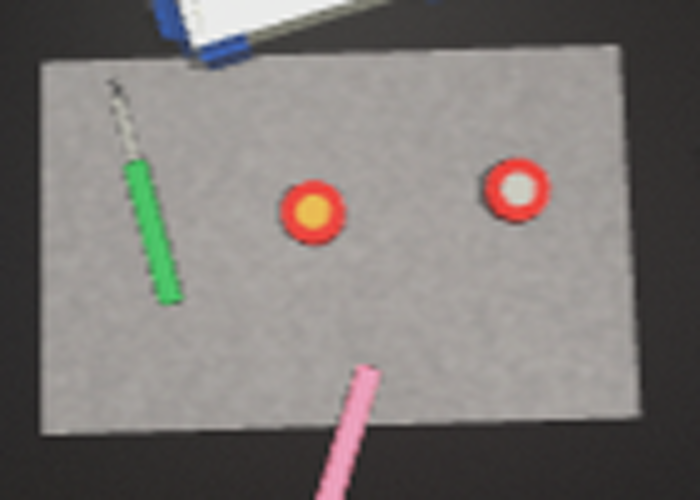

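The only green scriber is at crop (147,230), at top-image (220,231). The pink ones (crop (345,430) and one behind the case) and the yellow one are look-alikes. The brass mount is at (313,212) and the steel mount at (517,190), both polished face up.

```bash
cat >> h.py <<'E'
def plan(wps,start=None,vmax=38.,wmax=.12):
    """wps: (x,y,z,[theta_deg of tool y]) world m; prints rows (mm, rad) per call of <=5 rows, tool axes at call start (tool down)"""
    s=manip.sense()
    from scipy.spatial.transform import Rotation as Ro
    R=Ro.from_quat(s["tool_rot"]).as_matrix()
    p=np.array(s["tcp_pos"])*1000;th=np.arctan2(R[1,1],R[0,1])
    if start is not None:p=np.array(start[:3])*1000;th=np.radians(start[3])
    for w in wps:
        g=np.array(w[:3])*1000;tg=th if len(w)<4 else np.radians(w[3])
        n=int(max(1,np.ceil(np.linalg.norm(g-p)/vmax),np.ceil(abs(tg-th)/wmax)))
        P=[(p+(g-p)*k/n,th+(tg-th)*k/n) for k in range(1,n+1)]
        print("->",w)
        for i in range(0,n,5):
            A=np.array([[-np.sin(th),np.cos(th),0],[np.cos(th),np.sin(th),0],[0,0,-1]])
            rows=[[*np.round(A@(q-p),0 if i+5<n else 1).tolist(),round(float(th-t),3)] for q,t in P[i:i+5]]
            print("  ",rows);l=rows[-1];p=p+A.T@np.array(l[:3]);th=th-l[3]
E
python3 -c "
from h import *
plan([(.489,.010,.08,15.9),(.489,.010,.004),])"
```

```text
-> (0.489, 0.01, 0.08, 15.9)
   [[-26.0, -25.0, 9.0, 0.052], [-53.0, -50.0, 18.0, 0.105], [-79.0, -75.0, 27.0, 0.157], [-105.0, -100.0, 35.0, 0.21], [-131.0, -125.0, 44.0, 0.262]]
   [[-32.0, -17.0, 9.0, 0.053], [-64.0, -34.0, 18.0, 0.105], [-96.0, -51.0, 27.0, 0.158], [-127.0, -69.0, 36.0, 0.21], [-159.0, -86.0, 44.0, 0.262]]
   [[-35.0, -8.0, 9.0, 0.053], [-71.0, -17.0, 18.0, 0.105], [-106.0, -25.0, 27.0, 0.158], [-141.0, -34.0, 36.0, 0.21], [-176.0, -42.0, 45.0, 0.263]]
   [[-36.5, 0.8, 8.6, 0.052], [-72.7, 1.8, 17.4, 0.104]]
-> (0.489, 0.01, 0.004)
   [[-0.0, 0.0, 25.3, 0.0], [-0.0, 0.0, 50.7, 0.0], [-0.0, 0.0, 76.0, 0.0]]
```

Call:
drive_tool --deltas '[[[-26,-25,9,0.052],[-53,-50,18,0.105],[-79,-75,27,0.157],[-105,-100,35,0.21],[-131,-125,44,0.262]]]' --jaw 60 --force 40

```text
t: 0.52
tcp_pos: [0.3161, 0.4074, 0.1868]
tool_rot: [0.327, 0.945, -0.0, -0.0]
force: [0.2, 0.3, 0.4]
finger_gap: 0.702
gripper_force: 0.0
```

Call:
drive_tool --deltas '[[[-32,-17,9,0.053],[-64,-34,18,0.105],[-96,-51,27,0.158],[-127,-69,36,0.21],[-159,-86,44,0.262]]]'

```text
t: 0.93
tcp_pos: [0.3882, 0.2416, 0.1427]
tool_rot: [0.448, 0.894, -0.0, -0.0]
force: [0.8, -0.0, 0.4]
finger_gap: 0.698
gripper_force: 0.0
```

Call:
drive_tool --deltas '[[[-35,-8,9,0.053],[-71,-17,18,0.105],[-106,-25,27,0.158],[-141,-34,36,0.21],[-176,-42,45,0.263]]]'

```text
t: 1.35
tcp_pos: [0.4607, 0.0756, 0.0977]
tool_rot: [0.561, 0.828, -0.0, -0.0]
force: [0.1, -0.0, 1.4]
finger_gap: 0.701
gripper_force: 0.0
```

Call:
drive_tool --deltas '[[[-36.5,0.8,8.6,0.052],[-72.7,1.8,17.4,0.104],[-72.7,1.8,17.4,0.104],[-72.7,1.8,17.4,0.104]]]'

```text
t: 1.68
tcp_pos: [0.49, 0.0087, 0.0802]
tool_rot: [0.604, 0.797, -0.0, -0.0]
force: [0.1, 1.4, -0.1]
finger_gap: 0.699
gripper_force: 0.0
```

Call:
drive_tool --deltas '[[[0,0,26,0],[0,0,52,0],[0,0,70,0],[0,0,76,0],[0,0,76,0]]]'

```text
t: 2.1
tcp_pos: [0.4876, 0.0119, 0.0039]
tool_rot: [0.602, 0.799, -0.001, -0.002]
force: [-0.3, 0.1, -0.2]
finger_gap: 0.701
gripper_force: 0.0
```

Call:
drive_tool --deltas '[[[0,0,0,0],[0,0,0,0],[0,0,0,0],[0,0,0,0],[0,0,0,0]]]' --jaw 22

```text
t: 2.52
tcp_pos: [0.4899, 0.0109, 0.0062]
tool_rot: [0.602, 0.798, 0.001, 0.001]
force: [0.6, 3.9, 7.2]
finger_gap: 0.351
gripper_force: 39.7
```

Call:
drive_tool --deltas '[[[0,0,0,0],[0,0,-2,0],[0,0,-20,0],[0,0,-50,0],[0,0,-86,0]]]'

```text
t: 2.93
tcp_pos: [0.4879, 0.0106, 0.0907]
tool_rot: [0.602, 0.798, -0.001, -0.002]
force: [0.8, -0.4, -0.6]
finger_gap: 0.36
gripper_force: 39.7
```

```bash
python3 -c "
from h import *
plan([(.6352,.0421,.095,15.9),(.6352,.0421,.011)],start=(.4895,.0090,.0895,15.8))
plan([(.497,-.091,.085),(.497,-.091,.004)],start=(.6352,.0421,.095,15.9))"
```

```text
-> (0.6352, 0.0421, 0.095, 15.9)
   [[-2.0, 37.3, -1.4, -0.0], [-3.9, 74.6, -2.8, -0.001], [-5.9, 111.9, -4.1, -0.001], [-7.8, 149.2, -5.5, -0.002]]
-> (0.6352, 0.0421, 0.011)
   [[-0.0, 0.0, 28.0, 0.0], [-0.0, 0.0, 56.0, 0.0], [-0.0, 0.0, 84.0, 0.0]]
-> (0.497, -0.091, 0.085)
   [[-15.0, -28.0, 2.0, 0.0], [-30.0, -56.0, 3.0, 0.0], [-45.0, -85.0, 5.0, 0.0], [-60.0, -113.0, 7.0, 0.0], [-75.0, -141.0, 8.0, 0.0]]
   [[-15.1, -28.4, 2.0, 0.0]]
-> (0.497, -0.091, 0.004)
   [[-0.0, 0.0, 27.0, 0.0], [-0.0, 0.0, 54.0, 0.0], [-0.0, 0.0, 81.0, 0.0]]
```

Call:
drive_tool --deltas '[[[-2,37,-1,0],[-4,75,-3,0],[-6,112,-4,0],[-8,149,-5,0],[-8,149,-5,0]]]'

```text
t: 3.35
tcp_pos: [0.644, 0.0442, 0.098]
tool_rot: [0.602, 0.799, 0.004, 0.006]
force: [0.7, 0.2, -0.2]
finger_gap: 0.352
gripper_force: 39.7
```

Call:
drive_tool --deltas '[[[0,0,28,0],[0,0,55,0],[0,0,72,0],[0,0,80,0],[0,0,80,0]]]'

```text
t: 3.77
tcp_pos: [0.6332, 0.0437, 0.014]
tool_rot: [0.602, 0.798, -0.001, -0.002]
force: [0.4, -0.1, -0.1]
finger_gap: 0.352
gripper_force: 39.7
```

Call:
drive_tool --deltas '[[[0,0,1.5,0],[0,0,1.5,0]]]'

```text
t: 3.93
tcp_pos: [0.6356, 0.0435, 0.0155]
tool_rot: [0.602, 0.798, 0.0, 0.001]
force: [0.3, 0.1, -0.2]
finger_gap: 0.356
gripper_force: 39.7
```

Call:
drive_tool --deltas '[[[0,0,0,0],[0,0,0,0],[0,0,0,0],[0,0,0,0]]]' --jaw 46

```text
t: 4.27
tcp_pos: [0.6352, 0.0437, 0.0152]
tool_rot: [0.602, 0.798, 0.0, 0.001]
force: [0.6, -0.8, -0.5]
finger_gap: 0.54
gripper_force: 0.0
```

Call:
drive_tool --deltas '[[[0,0,-20,0],[0,0,-50,0],[0,0,-82,0],[0,0,-82,0]]]'

```text
t: 4.6
tcp_pos: [0.6392, 0.0435, 0.1028]
tool_rot: [0.602, 0.798, 0.003, 0.005]
force: [0.4, 0.6, 1.1]
finger_gap: 0.539
gripper_force: 0.0
```

Call:
drive_tool --deltas '[[[-15,-28,2,0],[-30,-56,3,0],[-45,-85,5,0],[-60,-113,7,0],[-75,-141,8,0]]]' --jaw 60

```text
t: 5.02
tcp_pos: [0.5187, -0.0677, 0.0885]
tool_rot: [0.602, 0.798, 0.0, 0.0]
force: [0.6, -0.5, 0.3]
finger_gap: 0.704
gripper_force: 0.0
```

Call:
drive_tool --deltas '[[[-15,-28,2,0],[-15,-28,2,0],[-15,-28,2,0]]]'

```text
t: 5.27
tcp_pos: [0.4961, -0.0901, 0.0865]
tool_rot: [0.604, 0.797, -0.0, -0.0]
force: [0.5, -0.2, 0.4]
finger_gap: 0.697
gripper_force: 0.0
```

```bash
python3 -c "
from h import *
print(to_tool((.497,-.091,.007),np.radians(15.9)))"
```

```text
[[-1.1, 0.7, 79.5], 'ty', 0.275, 'turn', -0.003]
```

Call:
drive_tool --deltas '[[[0,0,26,0],[-1,1,52,0],[-1,1,74,0],[-1,1,80,0],[-1,1,80,0]]]'

```text
t: 5.68
tcp_pos: [0.4981, -0.0889, 0.0049]
tool_rot: [0.602, 0.799, -0.0, -0.001]
force: [-0.6, -0.1, 0.2]
finger_gap: 0.7
gripper_force: 0.0
```

Call:
drive_tool --deltas '[[[0,0,0,0],[0,0,0,0],[0,0,0,0],[0,0,0,0],[0,0,0,0]]]' --jaw 22

```text
t: 6.1
tcp_pos: [0.4994, -0.09, 0.0078]
tool_rot: [0.602, 0.798, 0.001, 0.002]
force: [0.2, 2.9, 7.2]
finger_gap: 0.355
gripper_force: 40.0
```

Call:
drive_tool --deltas '[[[0,0,-2,0],[0,0,-10,0],[0,0,-40,0],[0,0,-78,0],[0,0,-90,0]]]'

```text
t: 6.52
tcp_pos: [0.4998, -0.0906, 0.1004]
tool_rot: [0.602, 0.798, 0.001, 0.003]
force: [0.0, -1.0, -0.7]
finger_gap: 0.355
gripper_force: 39.7
```

```bash
python3 -c "
from h import *
plan([(.6528,-.0195,.097,15.9)],start=(.497,-.091,.0965,15.9))"
```

```text
-> (0.6528, -0.0195, 0.097, 15.9)
   [[5.2, 33.9, -0.1, 0.0], [10.4, 67.8, -0.2, 0.0], [15.6, 101.7, -0.3, 0.0], [20.9, 135.5, -0.4, 0.0], [26.1, 169.4, -0.5, 0.0]]
```

Call:
drive_tool --deltas '[[[5,34,0,0],[10,68,0,0],[15,102,0,0],[20,135,0,0],[25,168,0,0]]]'

```text
t: 6.93
tcp_pos: [0.6538, -0.019, 0.0972]
tool_rot: [0.602, 0.798, -0.0, -0.0]
force: [0.3, -1.3, 0.1]
finger_gap: 0.357
gripper_force: 39.8
```

Call:
drive_tool --deltas '[[[0,0,0,0],[0,0,28,0],[0,0,55,0],[0,0,75,0],[0,0,80,0]]]'

```text
t: 7.35
tcp_pos: [0.6494, -0.0193, 0.0137]
tool_rot: [0.602, 0.798, -0.002, -0.004]
force: [-8.3, 1.1, 22.2]
finger_gap: 0.357
gripper_force: 42.0
```

Call:
drive_tool --deltas '[[[0,0,1,0],[0,0,2,0],[0,0,2,0]]]'

```text
t: 7.6
tcp_pos: [0.6533, -0.02, 0.0152]
tool_rot: [0.602, 0.798, 0.0, 0.001]
force: [-0.4, -0.1, -0.1]
finger_gap: 0.354
gripper_force: 39.7
```

Call:
drive_tool --deltas '[[[0,0,0,0],[0,0,0,0],[0,0,0,0],[0,0,0,0]]]' --jaw 46

```text
t: 7.93
tcp_pos: [0.6532, -0.0198, 0.0149]
tool_rot: [0.602, 0.798, 0.0, 0.0]
force: [-1.2, -0.3, 0.7]
finger_gap: 0.541
gripper_force: 0.0
```

Call:
drive_tool --deltas '[[[0,0,-15,0],[0,0,-45,0],[0,0,-82,0],[0,0,-82,0]]]'

```text
t: 8.27
tcp_pos: [0.6578, -0.0205, 0.1035]
tool_rot: [0.602, 0.798, 0.003, 0.006]
force: [2.7, -0.5, 1.0]
finger_gap: 0.537
gripper_force: 0.0
```

```bash
python3 -c "
from h import *
plan([(.488,.093,.08,104.4)],start=(.6533,-.02,.097,15.8))"
```

```text
-> (0.488, 0.093, 0.08, 104.4)
   [[12.0, -10.0, 1.0, -0.119], [24.0, -20.0, 3.0, -0.238], [35.0, -30.0, 4.0, -0.357], [47.0, -39.0, 5.0, -0.476], [59.0, -49.0, 7.0, -0.595]]
   [[16.0, -2.0, 1.0, -0.119], [31.0, -3.0, 2.0, -0.238], [46.0, -5.0, 3.0, -0.357], [62.0, -6.0, 5.0, -0.476], [77.0, -8.0, 6.0, -0.595]]
   [[13.5, 7.3, 1.4, -0.118], [27.0, 14.6, 2.7, -0.237], [40.6, 22.0, 4.0, -0.356]]
```

Call:
drive_tool --deltas '[[[12,-10,1,-0.119],[24,-20,3,-0.238],[35,-30,4,-0.357],[47,-39,5,-0.476],[59,-49,7,-0.595]]]' --jaw 40

```text
t: 8.68
tcp_pos: [0.5895, 0.0238, 0.0898]
tool_rot: [0.339, 0.941, 0.0, 0.001]
force: [0.2, -1.0, 0.3]
finger_gap: 0.467
gripper_force: 0.0
```

Call:
drive_tool --deltas '[[[16,-2,1,-0.119],[31,-3,2,-0.238],[46,-5,3,-0.357],[62,-6,5,-0.476],[77,-8,6,-0.595]]]'

```text
t: 9.1
tcp_pos: [0.5251, 0.0674, 0.0836]
tool_rot: [0.048, 0.999, 0.0, 0.0]
force: [-0.1, 1.3, -0.2]
finger_gap: 0.468
gripper_force: 0.0
```

Call:
drive_tool --deltas '[[[13.5,7.3,1.4,-0.118],[27,14.6,2.7,-0.237],[40.6,22,4,-0.356],[40.6,22,4,-0.356],[40.6,22,4,-0.356]]]'

```text
t: 9.52
tcp_pos: [0.4874, 0.0932, 0.0796]
tool_rot: [-0.125, 0.992, -0.0, 0.0]
force: [0.4, -1.3, 0.6]
finger_gap: 0.473
gripper_force: 0.0
```

```bash
python3 -c "
from h import *
print(to_tool((.488,.093,.005),np.radians(104.4)))
im=vision.snapshot('scene')
cv2.imwrite('pics/sc1.png',cv2.resize(im[130:260,180:340,::-1],None,fx=4.5,fy=4.5,interpolation=cv2.INTER_CUBIC))"
```

```text
[[-0.5, -0.3, 74.6], 'ty', 1.822, 'turn', 0.0]
```

View pics/sc1.png

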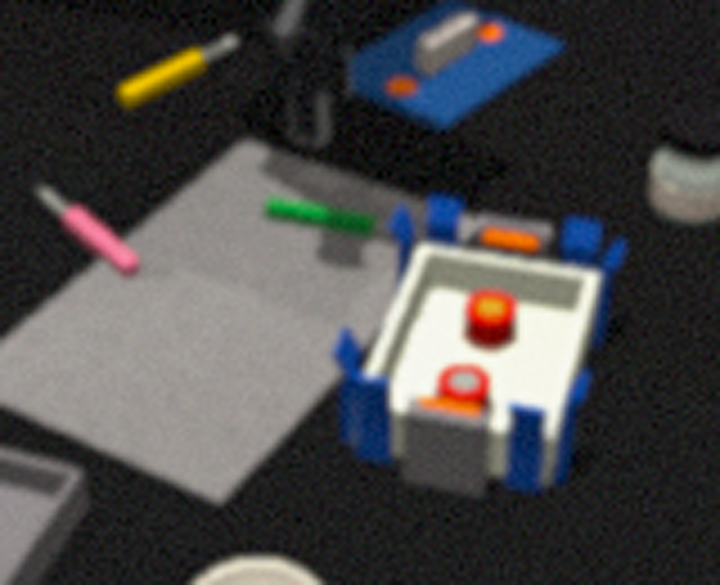

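Both mounts lie flat, face up in the case (crop (490,310) and (465,385)). The scriber is undisturbed under the gripper (320,212).

Call:
drive_tool --deltas '[[[0,0,26,0],[0,0,50,0],[0,0,69,0],[0,0,74,0],[0,0,74,0]]]'

```text
t: 9.98
tcp_pos: [0.4878, 0.0924, 0.0042]
tool_rot: [-0.125, 0.992, 0.0, -0.001]
force: [-0.2, 0.9, 0.6]
finger_gap: 0.471
gripper_force: 0.0
```

Call:
drive_tool --deltas '[[[0,0,0,0],[0,0,0,0],[0,0,0,0],[0,0,0,0],[0,0,0,0]]]' --jaw 5

```text
t: 10.4
tcp_pos: [0.4884, 0.0929, 0.0065]
tool_rot: [-0.126, 0.992, -0.0, 0.001]
force: [-0.5, -0.3, 5.8]
finger_gap: 0.118
gripper_force: 40.8
```

Call:
drive_tool --deltas '[[[0,0,-4,0],[0,0,-20,0],[0,0,-50,0],[0,0,-79,0],[0,0,-79,0]]]'

```text
t: 10.82
tcp_pos: [0.4899, 0.0931, 0.0887]
tool_rot: [-0.126, 0.992, -0.001, 0.004]
force: [1.2, -0.3, 0.1]
finger_gap: 0.12
gripper_force: 40.1
```

```bash
python3 -c "
from h import *
plan([(.4703,-.2691,.085,11.6)],start=(.488,.093,.085,104.4))"
```

```text
-> (0.4703, -0.2691, 0.085, 11.6)
   [[8.0, -25.0, 0.0, 0.116], [15.0, -49.0, 0.0, 0.231], [23.0, -74.0, 0.0, 0.347], [31.0, -99.0, 0.0, 0.463], [38.0, -124.0, 0.0, 0.578]]
   [[-7.0, -25.0, 0.0, 0.116], [-14.0, -50.0, 0.0, 0.232], [-21.0, -75.0, 0.0, 0.348], [-28.0, -100.0, 0.0, 0.463], [-35.0, -124.0, 0.0, 0.579]]
   [[-19.9, -17.2, 0.0, 0.116], [-39.4, -34.2, 0.0, 0.231], [-59.0, -51.2, 0.0, 0.347], [-78.6, -68.1, 0.0, 0.463]]
```

Gripped (gap 0.12 ≈ 10–12 mm).

Call:
drive_tool --deltas '[[[8,-25,0,0.116],[15,-49,0,0.231],[23,-74,0,0.347],[31,-99,0,0.463],[38,-124,0,0.578]]]'

```text
t: 11.23
tcp_pos: [0.4807, -0.0373, 0.0841]
tool_rot: [0.164, 0.986, 0.0, -0.001]
force: [0.6, 0.3, 0.5]
finger_gap: 0.121
gripper_force: 40.1
```

Call:
drive_tool --deltas '[[[-7,-25,0,0.116],[-14,-50,0,0.232],[-21,-75,0,0.348],[-28,-100,0,0.463],[-35,-124,0,0.579]]]'

```text
t: 11.65
tcp_pos: [0.4745, -0.1663, 0.084]
tool_rot: [0.439, 0.898, 0.0, -0.001]
force: [0.4, -0.9, -0.2]
finger_gap: 0.122
gripper_force: 40.1
```

Call:
drive_tool --deltas '[[[-19.9,-17.2,0,0.116],[-39.4,-34.2,0,0.231],[-59,-51.2,0,0.347],[-78.6,-68.1,0,0.463],[-78.6,-68.1,0,0.463]]]'

```text
t: 12.07
tcp_pos: [0.4713, -0.2745, 0.0843]
tool_rot: [0.634, 0.773, -0.001, 0.003]
force: [1.4, -0.1, 0.1]
finger_gap: 0.12
gripper_force: 40.1
```

Call:
drive_tool --deltas '[[[0,0,0,0],[0,0,25,0],[0,0,50,0],[0,0,66,0],[0,0,70,0]]]'

```text
t: 12.48
tcp_pos: [0.4683, -0.2661, 0.0118]
tool_rot: [0.631, 0.776, 0.0, -0.004]
force: [-0.7, 0.2, 1.1]
finger_gap: 0.119
gripper_force: 40.3
```

Call:
drive_tool --deltas '[[[0,0,1,0],[0,0,2,0],[0,0,2,0]]]'

```text
t: 12.73
tcp_pos: [0.4708, -0.269, 0.0131]
tool_rot: [0.631, 0.776, -0.0, 0.001]
force: [0.4, 0.3, 0.0]
finger_gap: 0.121
gripper_force: 40.1
```

Call:
drive_tool --deltas '[[[0,0,1,0],[0,0,2,0],[0,0,2,0]]]'

```text
t: 12.98
tcp_pos: [0.471, -0.2695, 0.0116]
tool_rot: [0.631, 0.775, 0.0, 0.001]
force: [0.2, 0.5, 3.7]
finger_gap: 0.12
gripper_force: 40.6
```

Call:
drive_tool --deltas '[[[0,0,0,0],[0,0,0,0],[0,0,0,0],[0,0,0,0]]]' --jaw 28

```text
t: 13.32
tcp_pos: [0.4703, -0.2692, 0.0104]
tool_rot: [0.631, 0.775, -0.0, 0.0]
force: [-0.1, 0.5, -0.5]
finger_gap: 0.33
gripper_force: 0.0
```

Call:
drive_tool --deltas '[[[0,0,-10,0],[0,0,-40,0],[0,0,-78,0],[0,0,-78,0]]]'

```text
t: 13.65
tcp_pos: [0.4734, -0.2717, 0.0943]
tool_rot: [0.631, 0.775, -0.0, 0.006]
force: [0.4, -0.7, -0.4]
finger_gap: 0.324
gripper_force: 0.0
```

```bash
python3 -c "
from h import *
plan([(.4537,.3137,.085,-8.8)],start=(.4708,-.269,.089,11.6))"
```

```text
-> (0.4537, 0.3137, 0.085, -8.8)
   [[36.0, 6.0, 0.0, 0.022], [72.0, 13.0, 0.0, 0.045], [108.0, 19.0, 1.0, 0.067], [144.0, 25.0, 1.0, 0.089], [179.0, 31.0, 1.0, 0.111]]
   [[37.0, 3.0, 0.0, 0.023], [73.0, 5.0, 1.0, 0.045], [110.0, 7.0, 1.0, 0.067], [146.0, 9.0, 1.0, 0.089], [182.0, 12.0, 2.0, 0.112]]
   [[37.0, -2.0, -0.0, 0.022], [73.0, -4.0, 0.0, 0.044], [109.0, -6.0, 0.0, 0.066], [146.0, -8.0, 0.0, 0.089], [182.0, -9.0, 1.0, 0.111]]
   [[36.1, -6.3, 0.0, 0.022]]
```

Call:
drive_tool --deltas '[[[36,6,0,0.022],[72,13,0,0.045],[108,19,1,0.067],[144,25,1,0.089],[179,31,1,0.111]]]' --jaw 40

```text
t: 14.07
tcp_pos: [0.464, -0.0861, 0.0878]
tool_rot: [0.674, 0.739, 0.0, 0.0]
force: [0.2, 0.6, -0.6]
finger_gap: 0.469
gripper_force: 0.0
```

Call:
drive_tool --deltas '[[[37,3,0,0.023],[73,5,1,0.045],[110,7,1,0.067],[146,9,1,0.089],[182,12,2,0.112]]]'

```text
t: 14.48
tcp_pos: [0.4591, 0.0964, 0.0859]
tool_rot: [0.714, 0.7, 0.0, 0.0]
force: [0.9, -0.3, 0.5]
finger_gap: 0.468
gripper_force: 0.0
```

Call:
drive_tool --deltas '[[[37,-2,0,0.022],[73,-4,0,0.044],[109,-6,0,0.066],[146,-8,0,0.089],[182,-9,1,0.111]]]'

```text
t: 14.9
tcp_pos: [0.4534, 0.2789, 0.0849]
tool_rot: [0.752, 0.659, 0.0, 0.0]
force: [0.1, -0.6, 0.4]
finger_gap: 0.468
gripper_force: 0.0
```

Call:
drive_tool --deltas '[[[36.1,-6.3,0,0.022],[36.1,-6.3,0,0.022],[36.1,-6.3,0,0.022]]]'

```text
t: 15.15
tcp_pos: [0.452, 0.3154, 0.0847]
tool_rot: [0.757, 0.653, 0.001, 0.0]
force: [-0.3, 0.5, -0.2]
finger_gap: 0.469
gripper_force: 0.0
```

```bash
python3 -c "
from h import *
print(to_tool((.4537,.3137,.009),np.radians(-8.8)))
im=vision.snapshot('scene')
cv2.imwrite('pics/sc2.png',cv2.resize(im[100:310,90:370,::-1],None,fx=2.8,fy=2.8,interpolation=cv2.INTER_CUBIC))"
```

```text
[[-1.5, 1.9, 75.7], 'ty', -0.148, 'turn', 0.006]
```

View pics/sc2.png

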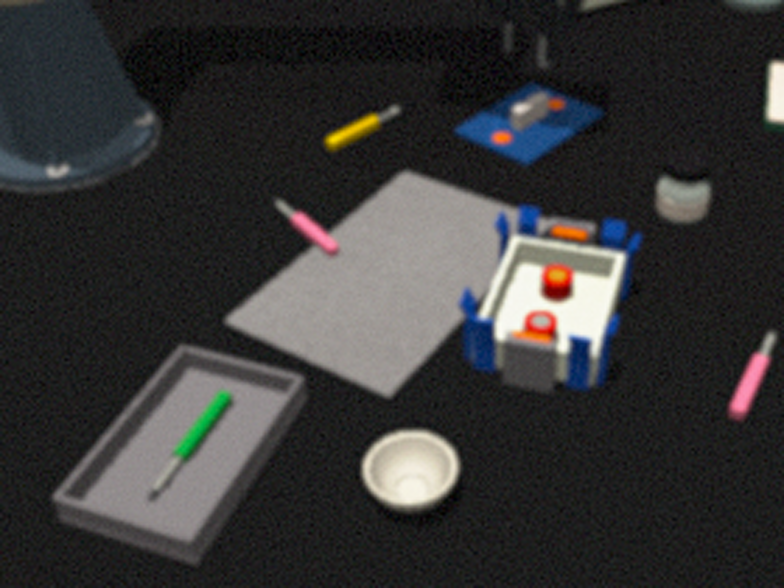

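The scriber lies flat in the tray (190,440) and both mounts are in the case. Now the cover.

Call:
drive_tool --deltas '[[[0,1,26,0],[-1,2,50,0],[-1,2,69,0],[-1,2,74,0],[-1,2,74,0]]]'

```text
t: 15.62
tcp_pos: [0.4532, 0.3102, 0.0092]
tool_rot: [0.759, 0.651, -0.002, -0.001]
force: [-0.3, 0.3, 0.1]
finger_gap: 0.47
gripper_force: 0.0
```

Call:
drive_tool --deltas '[[[0,0,0,0],[0,0,0,0],[0,0,0,0],[0,0,0,0],[0,0,0,0]]]' --jaw 6 --force 70

```text
t: 16.03
tcp_pos: [0.4552, 0.3122, 0.0118]
tool_rot: [0.759, 0.651, 0.001, 0.001]
force: [0.9, -2.2, 5.3]
finger_gap: 0.145
gripper_force: 71.1
```

Call:
drive_tool --deltas '[[[0,0,-5,0],[0,0,-20,0],[0,0,-50,0],[0,0,-85,0],[0,0,-110,0]]]'

```text
t: 16.45
tcp_pos: [0.4541, 0.3125, 0.1225]
tool_rot: [0.759, 0.651, 0.0, -0.0]
force: [0.5, 0.2, -1.9]
finger_gap: 0.146
gripper_force: 70.0
```

```bash
python3 -c "
from h import *
print(manip.sense()['tcp_pos'])
plan([(.644,.0112,.13,15.9)],start=(.4537,.3137,.12,-8.5))"
```

```text
[0.45409011 0.312532   0.12247571]
-> (0.644, 0.0112, 0.13, 15.9)
   [[-27.0, 23.0, -1.0, -0.043], [-54.0, 47.0, -2.0, -0.085], [-81.0, 70.0, -3.0, -0.128], [-108.0, 93.0, -4.0, -0.17], [-136.0, 116.0, -5.0, -0.213]]
   [[-31.0, 17.6, -1.0, -0.043], [-62.5, 34.6, -2.0, -0.085], [-93.9, 51.7, -3.0, -0.128], [-125.3, 68.7, -4.0, -0.17], [-156.7, 85.7, -5.0, -0.213]]
```

Call:
drive_tool --deltas '[[[-27,23,-1,-0.043],[-54,47,-2,-0.085],[-81,70,-3,-0.128],[-108,93,-4,-0.17],[-136,116,-5,-0.213]]]'

```text
t: 16.87
tcp_pos: [0.5484, 0.1593, 0.1257]
tool_rot: [0.684, 0.729, 0.0, -0.0]
force: [0.6, 0.3, -1.4]
finger_gap: 0.143
gripper_force: 70.0
```

Call:
drive_tool --deltas '[[[-31,17.6,-1,-0.043],[-62,34.6,-2,-0.085],[-94,51.7,-3,-0.128],[-125,68.7,-4,-0.17],[-156,85.7,-5,-0.213]]]'

```text
t: 17.28
tcp_pos: [0.6434, 0.0085, 0.1304]
tool_rot: [0.603, 0.798, -0.0, -0.001]
force: [0.6, 0.9, -2.0]
finger_gap: 0.148
gripper_force: 70.0
```

Call:
drive_tool --deltas '[[[0,0,25,0],[0,0,45,0],[0,0,50,0],[0,0,50,0],[0,0,50,0]]]'

```text
t: 17.7
tcp_pos: [0.643, 0.0103, 0.0805]
tool_rot: [0.604, 0.797, -0.0, -0.0]
force: [0.4, 0.5, -1.3]
finger_gap: 0.146
gripper_force: 69.9
```

```bash
python3 - <<'E'
from h import *
im=vision.snapshot("top");im2=vision.snapshot("scene");s=manip.sense();z=s["tcp_pos"][2]-.0115
print(s["tcp_pos"],s["tool_rot"],s["force"],"under",z)
for n,i in(("top",im),("scene",im2)):
    for c,a,p in blobs(mask(i,5,20,130,60)):
        w=ray(n,c,z+.005)[0]
        if .5<w[0]<.8 and abs(w[1])<.12: print(n,"dot/roller",c.round(1),a,w.round(4),ray(n,c,.05)[0].round(4))
    for c,a,p in blobs(mask(i,100,125,130,60),300):
        r=cv2.minAreaRect(ray(n,p,z+.005)[:,:2].astype(np.float32));print(n,"cover",r,a)
cv2.imwrite("pics/t3.png",np.hstack([cv2.resize(im[120:210,190:310,::-1],None,fx=3.3,fy=3.3,interpolation=cv2.INTER_CUBIC),cv2.resize(im2[140:230,220:340,::-1],None,fx=3.3,fy=3.3,interpolation=cv2.INTER_CUBIC)]))
E
```

```text
[0.64405121 0.01028622 0.08170533] [6.03502876e-01 7.97360056e-01 5.47704464e-04 9.58993741e-04] [ 0.39623049 -0.11138062 -1.93716386] under 0.07020533092435834
top dot/roller [280.5 154.8] 35 [ 0.6583 -0.0642  0.0752] [ 0.6654 -0.0656  0.05  ]
top cover ((0.6407260298728943, -0.06552322953939438), (0.04334237799048424, 0.11349368095397949), 80.47332763671875) 370
scene dot/roller [281.4 203.4] 34 [ 0.6562 -0.0387  0.0752] [ 0.6422 -0.0117  0.05  ]
scene dot/roller [280.2 219.2] 52 [ 0.6814 -0.0896  0.0752] [ 0.6685 -0.0648  0.05  ]
scene cover ((-1.6866461038589478, 0.7572261095046997), (0.24743902683258057, 1.2148783206939697), 60.20612335205078) 1297
scene cover ((0.45112890005111694, 1.3843728303909302), (0.7342354655265808, 1.2480627298355103), 36.62226867675781) 4072
scene cover ((-0.8522285223007202, 0.1675090491771698), (0.05311700701713562, 0.627800464630127), 60.20612335205078) 391
scene cover ((0.6613034605979919, -0.027267813682556152), (0.13320188224315643, 0.23396779596805573), 15.983854293823242) 1438
```

View pics/t3.png

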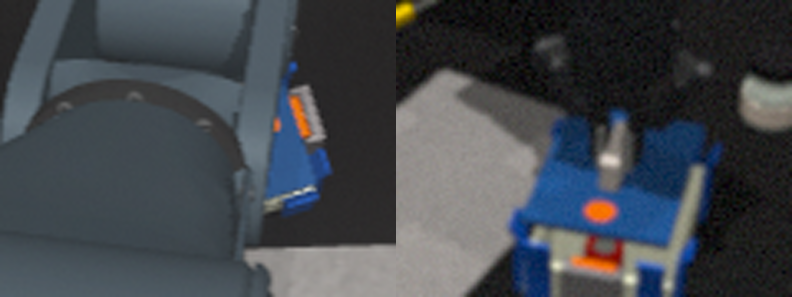

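The scene image shows the cover level above the case: dot at crop (600,210), roller at (595,262). In the same view the cover sits about 3 mm towards −x of the case, so I'll correct that and lower it.

Call:
drive_tool --deltas '[[[-0.3,1.5,3,0],[-0.7,2.8,7,0],[-0.7,2.8,11,0],[-0.7,2.8,14,0],[-0.7,2.8,16,0]]]'

```text
t: 18.22
tcp_pos: [0.6459, 0.0099, 0.0638]
tool_rot: [0.604, 0.797, -0.0, -0.0]
force: [0.5, -0.0, -1.5]
finger_gap: 0.142
gripper_force: 69.9
```

Call:
drive_tool --deltas '[[[0,0,1,0],[0,0,2,0],[0,0,2,0]]]'

```text
t: 18.47
tcp_pos: [0.646, 0.0098, 0.0621]
tool_rot: [0.604, 0.797, -0.0, -0.0]
force: [0.8, -0.2, -2.1]
finger_gap: 0.139
gripper_force: 69.9
```

Call:
drive_tool --deltas '[[[0,0,1,0],[0,0,2,0],[0,0,2,0]]]'

```text
t: 18.72
tcp_pos: [0.6466, 0.0095, 0.0607]
tool_rot: [0.604, 0.797, 0.0, 0.0]
force: [0.0, -1.1, -1.3]
finger_gap: 0.144
gripper_force: 70.2
```

Call:
drive_tool --deltas '[[[0,0,0.7,0],[0,0,1.5,0],[0,0,1.5,0]]]'

```text
t: 18.97
tcp_pos: [0.647, 0.0094, 0.0598]
tool_rot: [0.604, 0.797, 0.0, 0.001]
force: [-0.9, -1.5, 4.0]
finger_gap: 0.143
gripper_force: 70.8
```

Call:
drive_tool --deltas '[[[0,0,0.7,0],[0,0,1.5,0],[0,0,1.5,0]]]'

```text
t: 19.22
tcp_pos: [0.6471, 0.0098, 0.058]
tool_rot: [0.604, 0.797, 0.001, 0.001]
force: [0.5, 0.3, 2.5]
finger_gap: 0.149
gripper_force: 70.7
```

```bash
python3 - <<'E'
from h import *
s=manip.sense();print(s["tcp_pos"],s["tool_rot"],s["force"],s["ft_torque"])
im=vision.snapshot("scene")
cv2.imwrite("pics/s4.png",cv2.resize(im[150:250,230:340,::-1],None,fx=6,fy=6,interpolation=cv2.INTER_CUBIC))
E
```

```text
[0.64706781 0.00977927 0.05800931] [6.03935874e-01 7.97032118e-01 6.09243276e-04 9.44498017e-04] [0.48563662 0.31389265 2.5344172 ] [-0.06192824 -0.1595562  -0.00967502]
```

View pics/s4.png

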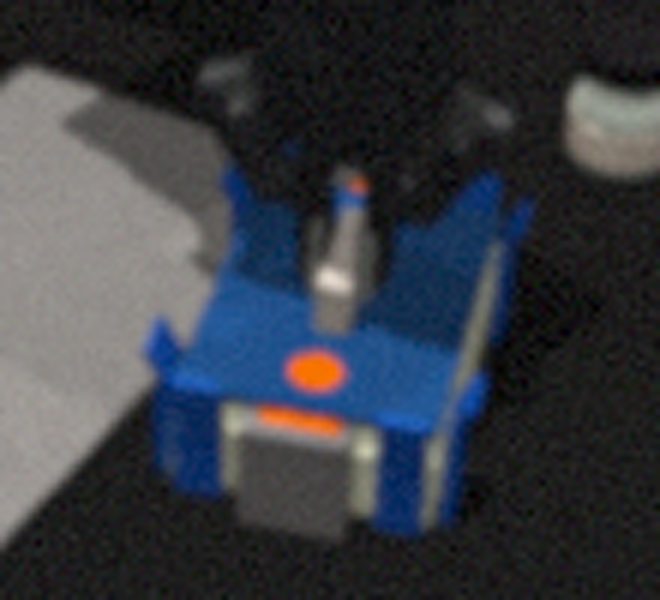

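The cover sits between the corner guides with its edge just above roller b (300,420). Pressing on in small steps.

Call:
drive_tool --deltas '[[[0,0,0.5,0],[0,0,1,0],[0,0,1,0]]]'

```text
t: 19.52
tcp_pos: [0.6461, 0.0099, 0.0558]
tool_rot: [0.604, 0.797, -0.0, -0.0]
force: [1.2, -1.1, -1.3]
finger_gap: 0.147
gripper_force: 70.1
```

Call:
drive_tool --deltas '[[[0,0,0.5,0],[0,0,1,0],[0,0,1,0]]]'

```text
t: 19.77
tcp_pos: [0.6458, 0.0098, 0.0548]
tool_rot: [0.604, 0.797, -0.0, -0.0]
force: [0.4, -0.8, -2.5]
finger_gap: 0.142
gripper_force: 70.0
```

Call:
drive_tool --deltas '[[[0,0,0.5,0],[0,0,1,0],[0,0,1,0]]]'

```text
t: 20.02
tcp_pos: [0.6457, 0.0098, 0.0541]
tool_rot: [0.604, 0.797, -0.0, -0.0]
force: [-0.0, -0.0, -1.8]
finger_gap: 0.144
gripper_force: 70.1
```

Call:
drive_tool --deltas '[[[0,0,0.5,0],[0,0,1,0],[0,0,1,0]]]'

```text
t: 20.27
tcp_pos: [0.6458, 0.0098, 0.0533]
tool_rot: [0.604, 0.797, -0.0, -0.0]
force: [0.2, -1.0, -0.7]
finger_gap: 0.142
gripper_force: 70.1
```

Call:
drive_tool --deltas '[[[0,0,0.5,0],[0,0,1,0],[0,0,1,0]]]'

```text
t: 20.52
tcp_pos: [0.646, 0.0098, 0.0523]
tool_rot: [0.604, 0.797, -0.0, -0.0]
force: [0.1, -1.2, -0.2]
finger_gap: 0.146
gripper_force: 70.1
```

Call:
drive_tool --deltas '[[[0,0,0.5,0],[0,0,1,0],[0,0,1,0]]]'

```text
t: 20.77
tcp_pos: [0.6462, 0.0098, 0.0512]
tool_rot: [0.604, 0.797, 0.0, -0.0]
force: [0.4, -0.4, -2.4]
finger_gap: 0.145
gripper_force: 70.1
```

Call:
drive_tool --deltas '[[[0,0,0.5,0],[0,0,1,0],[0,0,1,0]]]'

```text
t: 21.02
tcp_pos: [0.6462, 0.0099, 0.0501]
tool_rot: [0.604, 0.797, 0.0, -0.0]
force: [1.0, -0.6, -3.0]
finger_gap: 0.142
gripper_force: 70.0
```

```bash
python3 - <<'E'
from h import *
im=vision.snapshot("scene")
for c,a,p in blobs(mask(im,5,20,130,60)):
    if 230<c[0]<340 and 140<c[1]<250: print(c.round(1),a)
C=np.array([.6462,.0108]);y=np.array([-.274,.962])
for z in(.034,.039,.044,.049): print(z,[proj("scene",[*(C+k*y),z+.005])[0].round(1).tolist() for k in(.052,-.052)])
cv2.imwrite("pics/s5.png",cv2.resize(im[150:250,230:340,::-1],None,fx=6,fy=6,interpolation=cv2.INTER_CUBIC))
E
```

```text
[288.6 181.1] 11
[281.7 213.9] 34
[279.7 220. ] 28
0.034 [[291.0, 190.5], [282.3, 215.4]]
0.039 [[291.1, 189.0], [282.4, 213.9]]
0.044 [[291.2, 187.5], [282.4, 212.3]]
0.049 [[291.2, 186.0], [282.5, 210.8]]
```

View pics/s5.png

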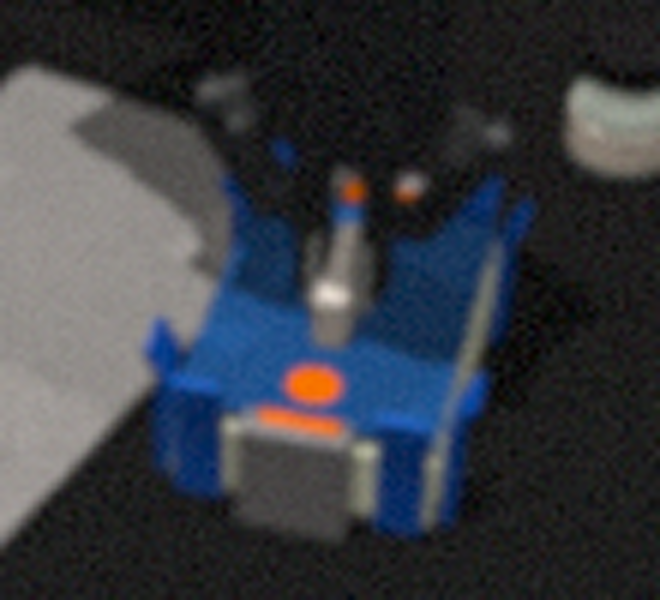

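End b's dot (282,214) puts the underside at about 39 mm, between the roller entry and home. Continuing down to the rim.

Call:
drive_tool --deltas '[[[0,0,0.5,0],[0,0,1,0],[0,0,1,0]]]'

```text
t: 21.32
tcp_pos: [0.6461, 0.0099, 0.049]
tool_rot: [0.604, 0.797, -0.0, -0.0]
force: [1.5, -0.5, -4.6]
finger_gap: 0.147
gripper_force: 69.7
```

Call:
drive_tool --deltas '[[[0,0,0.5,0],[0,0,1,0],[0,0,1,0]]]'

```text
t: 21.57
tcp_pos: [0.646, 0.0096, 0.048]
tool_rot: [0.604, 0.797, -0.0, -0.0]
force: [0.9, -1.2, -6.3]
finger_gap: 0.145
gripper_force: 69.6
```

Call:
drive_tool --deltas '[[[0,0,0.5,0],[0,0,1,0],[0,0,1,0]]]'

```text
t: 21.82
tcp_pos: [0.6461, 0.0096, 0.0474]
tool_rot: [0.604, 0.797, -0.0, -0.0]
force: [-0.2, -1.8, -4.8]
finger_gap: 0.147
gripper_force: 69.7
```

Call:
drive_tool --deltas '[[[0,0,0.5,0],[0,0,1,0],[0,0,1,0]]]'

```text
t: 22.07
tcp_pos: [0.6463, 0.0101, 0.0466]
tool_rot: [0.604, 0.797, 0.0, -0.0]
force: [0.6, 0.0, -3.3]
finger_gap: 0.147
gripper_force: 69.8
```

Call:
drive_tool --deltas '[[[0,0,0.5,0],[0,0,0.8,0],[0,0,0.8,0]]]'

```text
t: 22.32
tcp_pos: [0.6463, 0.0101, 0.0458]
tool_rot: [0.604, 0.797, 0.0, -0.0]
force: [-0.9, 0.7, -1.6]
finger_gap: 0.147
gripper_force: 70.2
```

Call:
drive_tool --deltas '[[[0,0,0.5,0],[0,0,0.8,0],[0,0,0.8,0]]]'

```text
t: 22.57
tcp_pos: [0.6463, 0.0101, 0.0459]
tool_rot: [0.604, 0.797, 0.0, 0.0]
force: [-1.0, 1.8, 4.8]
finger_gap: 0.143
gripper_force: 70.9
```

Call:
drive_tool --deltas '[[[0,0,0.5,0],[0,0,0.8,0],[0,0,0.8,0]]]'

```text
t: 22.82
tcp_pos: [0.6463, 0.0101, 0.0458]
tool_rot: [0.604, 0.797, 0.0, 0.0]
force: [-2.5, 1.8, 9.9]
finger_gap: 0.146
gripper_force: 71.5
```

Call:
drive_tool --deltas '[[[0,0,0.5,0],[0,0,0.8,0],[0,0,0.8,0]]]'

```text
t: 23.07
tcp_pos: [0.6463, 0.0101, 0.0458]
tool_rot: [0.604, 0.797, 0.0, 0.0]
force: [-4.5, 1.2, 13.4]
finger_gap: 0.141
gripper_force: 72.1
```

Call:
drive_tool --deltas '[[[0,0,0.5,0],[0,0,0.6,0],[0,0,0.6,0]]]'

```text
t: 23.32
tcp_pos: [0.6463, 0.0101, 0.0458]
tool_rot: [0.604, 0.797, 0.0, 0.0]
force: [-5.3, 0.6, 16.4]
finger_gap: 0.139
gripper_force: 72.5
```

Call:
drive_tool --deltas '[[[0,0,0.4,0],[0,0,0.8,0],[0,0,0.8,0]]]'

```text
t: 23.57
tcp_pos: [0.6463, 0.0101, 0.0458]
tool_rot: [0.604, 0.797, 0.0, 0.0]
force: [-6.4, 1.0, 20.8]
finger_gap: 0.143
gripper_force: 73.1
```

Call:
drive_tool --deltas '[[[0,0,0,0],[0,0,0,0],[0,0,0,0],[0,0,0,0],[0,0,0,0]]]'

```text
t: 23.98
tcp_pos: [0.6463, 0.0101, 0.0457]
tool_rot: [0.604, 0.797, 0.0, 0.0]
force: [-6.1, 1.8, 19.7]
finger_gap: 0.148
gripper_force: 73.1
```

Call:
drive_tool --deltas '[[[0,0,0,0],[0,0,0,0],[0,0,0,0],[0,0,0,0],[0,0,0,0]]]'

```text
t: 24.4
tcp_pos: [0.6463, 0.0101, 0.0458]
tool_rot: [0.604, 0.797, 0.0, 0.0]
force: [-6.5, 1.3, 19.8]
finger_gap: 0.147
gripper_force: 73.1
```

Call:
drive_tool --deltas '[[[0,0,0,0],[0,0,0,0],[0,0,0,0],[0,0,0,0],[0,0,0,0]]]'

```text
t: 24.82
tcp_pos: [0.6463, 0.0101, 0.0458]
tool_rot: [0.604, 0.797, 0.0, 0.0]
force: [-7.2, 1.6, 20.6]
finger_gap: 0.145
gripper_force: 73.1
```

Call:
drive_tool --deltas '[[[0,0,-1,0],[0,0,-2,0],[0,0,-3,0],[0,0,-3,0]]]'

```text
t: 25.15
tcp_pos: [0.6463, 0.0101, 0.0458]
tool_rot: [0.604, 0.797, 0.0, 0.0]
force: [-3.3, 0.9, 8.7]
finger_gap: 0.146
gripper_force: 71.4
```

Call:
drive_tool --deltas '[[[0,0,0,0],[0,0,0,0],[0,0,0,0],[0,0,0,0],[0,0,0,0]]]' --jaw 40

```text
t: 25.57
tcp_pos: [0.6462, 0.0097, 0.0444]
tool_rot: [0.604, 0.797, -0.0, -0.0]
force: [-0.9, -0.4, 0.0]
finger_gap: 0.466
gripper_force: 0.0
```

Call:
drive_tool --deltas '[[[0,0,-8,0],[0,0,-25,0],[0,0,-55,0],[0,0,-90,0],[0,0,-120,0]]]'

```text
t: 25.98
tcp_pos: [0.6463, 0.0097, 0.1668]
tool_rot: [0.604, 0.797, 0.0, 0.0]
force: [0.5, 0.0, -0.4]
finger_gap: 0.469
gripper_force: 0.0
```

Call:
drive_tool --deltas '[[[-36,-15,0,0],[-72,-30,0,0],[-108,-45,0,0],[-144,-60,0,0],[-180,-75,0,0]]]'

```text
t: 26.4
tcp_pos: [0.6224, -0.1854, 0.1657]
tool_rot: [0.604, 0.797, 0.0, 0.0]
force: [0.9, -0.4, -0.1]
finger_gap: 0.472
gripper_force: 0.0
```

Call:
drive_tool --deltas '[[[-30,-20,0,0],[-50,-40,0,0],[-70,-60,0,0],[-80,-80,0,0],[-80,-80,0,0]]]'

```text
t: 26.82
tcp_pos: [0.5645, -0.2861, 0.1652]
tool_rot: [0.606, 0.796, -0.001, -0.0]
force: [-0.2, 0.0, -0.6]
finger_gap: 0.465
gripper_force: 0.0
```

```bash
python3 - <<'E'
from h import *
s=manip.sense();print(s["t"],s["tcp_pos"])
im=vision.snapshot("scene");im2=vision.snapshot("top")
for n,i in(("scene",im),("top",im2)):
  for c,a,p in blobs(mask(i,5,20,130,60)):
    w=ray(n,c,.039)[0]
    if .5<w[0]<.8 and abs(w[1])<.15: print(n,c.round(1),a,w.round(4))
cv2.imwrite("pics/s6.png",np.hstack([cv2.resize(im[150:250,240:330,::-1],None,fx=4.4,fy=4.4,interpolation=cv2.INTER_CUBIC),cv2.resize(im2[115:215,205:295,::-1],None,fx=4.4,fy=4.4,interpolation=cv2.INTER_CUBIC)]))
E
```

```text
26.8167 [ 0.56454128 -0.28605284  0.16517453]
scene [293.1 182.8] 50 [0.6211 0.0943 0.039 ]
scene [292.8 190.5] 10 [0.6362 0.0632 0.039 ]
scene [280.7 217.3] 67 [ 0.6606 -0.0475  0.039 ]
top [279.3 153.1] 36 [ 0.6731 -0.0633  0.039 ]
top [269.4 157.3] 23 [ 0.6629 -0.0377  0.039 ]
top [220.2 173.1] 54 [0.6254 0.0879 0.039 ]
top [230.4 171.2] 53 [0.6295 0.062  0.039 ]
```

View pics/s6.png

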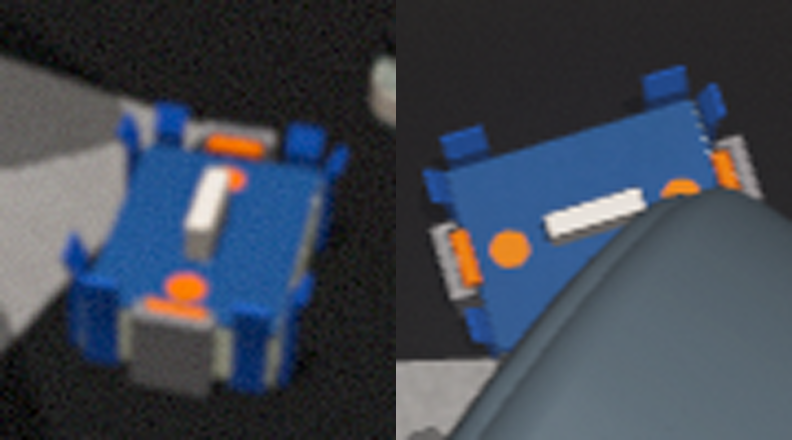

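Both dots match the home height: end a at (293,190.5) and end b at (281,215), against predicted rows 190.5 and 215.4 for an underside at 34 mm. The rollers at (235,145) and (178,305) overlap the cover's edges, and the gripper is clear.

```bash
python3 -c "
from station import manip
print(manip.sign_off())"
```

```text
the job is handed in; nothing more can be done
None
```

I handed the job in at about 27 s: both mounts lie flat, polished face up, in the case, and the scriber is in the tray. The cover is snapped home level under both rollers and was held at about 20 N for 1.25 s; the jar and dish were not touched.

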